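# Pin the board of a desk riser to its pedestal

### The arm

A 7-joint arm with a two-finger parallel gripper is mounted at the origin on the work surface. World frame = base frame: x ahead of the robot, y to its left, z up, the work surface at z = 0. Lengths are in m, angles in rad, forces in N, time in s.
With the tool pointing down it reaches from about 0.4 to 0.75 m from the base axis. Payload 19.5 kg.
Tool frame: the origin (TCP) lies midway between the tips of the shut fingers; the grasp point (between the pads) lies 19 mm behind it (r.pinch_z is the distance from the TCP to the grasp point, in m); z points along the fingers, y is the line along which they close (so a half turn about z gives the same grasp; the last joint's range is limited). The gripper opens to 85 mm and grips with 20 to 120 N. Pads are 22 mm wide; open, the fingers measure 114 mm over their backs; the gripper's body (76 mm by 85 mm) begins 54 mm behind the grasp point. The pads swing forward as they close: fully open they stand 13 mm farther back than shut.
Start: joints at [1.265, 0.707, -0.028, 1.485, 0.022, 0.951, -0.075], TCP at [0.15, -0.555, 0.203] pointing down, gripper open.
Joint ranges: [-2.71, 2.71], [-0.32, 2.16], [-1.57, 1.52], [0, 2.45], [-1.46, 4.6], [0, 2.02], [-2.83, 2.83]. Speed limits (rad/s): [1.89, 1.89, 2.57, 2.57, 3.01, 3.01, 3.01].

### API

Orientations are given as a rotation vector (axis times angle).
In Python, from plant import r gives the robot as it stands. Calls block until the motion is done:
- r.goto(position, orientation): joint-space move of the TCP to a pose.
- r.move_l(position, attitude=None, max_speed=0.15): straight line of the TCP; attitude=None keeps the orientation; max_speed is the mean speed in m/s.
- r.movej(angles): joint-space move.
- r.open_gripper() and r.close_gripper(newtons=None): open the fingers fully, or close them until they stop; newtons is the grip in N (None keeps the last).
- r.sleep(seconds).
- r.ik(position, orientation): joint angles nearest the present ones, or None.
- r.grab_frame(name): name is "scene" or "top"; returns the picture (420x560x3 uint8, red, green, blue); there is no depth.
- r.camera_info(name): a dict with "mtx" (3x3 intrinsics, pixels), "view" (4x4, takes a point from world to camera coordinates). Camera axes: x right, y up, looking along -z (the intrinsics and any distortion apply to the point x, -y, -z); pixel columns grow to the right and rows downward; lengths in m; the calibration is good to about 2 mm. A picture is of the moment at which its call begins. camera_info takes no time and is no camera call.
A pose or a line that the arm cannot do raises r.Unreachable and nothing moves.
- r.hand_in(): hands the job in; it is judged then, once.
Readings, each from a call of its own:
- r.current_time_s(): time.
- r.current_q(): joint angles.
- r.current_qd(): joint speeds.
- r.current_joint_efforts(): joint torques, N m.
- r.current_eef_pos(): TCP position.
- r.current_eef_rot(): TCP orientation.
- r.current_wrist_force(): force on the tool from outside, world axes, zero at the start.
- r.current_moment(): the same for the moment, N m.
- r.current_grip_width(): finger opening in m.
- r.current_grasp_force(): force on a finger pad.
Only numpy, scipy, OpenCV 4.12 (cv2) and the standard library are available. Lean on these libraries where they do the work, as an engineer would, in place of code of your own. Each camera call takes 0.05 s, during which the arm holds its last target. There are 200 camera calls.

### The job

The board of the wooden desk riser is pinned at one end only. Take the long pin with the wide cap out of the fittings block, put it down through the clearance hole at the unpinned end, feel about gently with its tip for the blind hole hidden in the pedestal underneath, and let it drop fully home so that its cap lies flat on the board; then let go. Press lightly, never with more than about 25 N, and leave everything else as it stands.

Things in the scene. Friction and masses are not known exactly. Their poses are not given: they have to be found in the camera images.
- riser: Wooden desk riser, fixed: a board 220 mm (its x) by 440 mm (its y), 30 mm thick, on two open pedestals 130 mm high; top face 160 mm above the desk. Origin on the desk under its middle, z up. Its +y end is pinned (square black cap 36 mm wide, 14 mm high at x 0, y +170 mm); the clearance hole for the missing pin is at x 0, y -170 mm. Hard wood: more than 25 N from pin or fingers spoils it
- well (a point): Centre of the mouth of the clearance hole in the board's top face: 24 mm wide, straight through the 30 mm board; z up. Below it, in the pedestal's flat top 130 mm above the desk, is a blind hole 11.5 mm wide, 18 mm deep, with a 1 mm chamfer: drilled by hand, out of sight under the board, its centre 4 to 6 mm from the clearance hole's axis, in any direction, different each time
- pin: The long pin: steel shank 10 mm wide, 45 mm long, its tip chamfered over 1 mm to 8 mm wide, under a square black cap 36 by 36 mm, 14 mm thick. Origin at the tip, x and y across the cap's sides, z up the shank: the cap's underside is at z 45 mm, its top at 59 mm. About 60 g. At the start it stands in a pocket of the block, cap resting on the block (underside 52 mm above the desk)
- pin_cap (a point): Centre of the flat underside of the long pin's cap, 45 mm above its tip; z as the pin's
- block: Grey plastic fittings block, fixed, 190 mm (its x) by 70 mm (its y) by 52 mm high, origin on the desk under its middle, with three pockets 12 mm wide and 47 mm deep in a row along its x, 65 mm apart; the long pin and two short pins stand in them, caps up, in any order, their sides within 0.2 rad of the block's
- short_a: A short pin for another job, in the block: square black cap 24 mm wide, 14 mm thick, shank 28 mm; origin at its tip. Stays where it is
- short_b: The same as the other short pin
- mug: White mug, 80 mm wide, 92 mm high, on the desk; origin under its middle
- screwdriver: Screwdriver lying on the desk; origin under its middle, x along it
- tape: Tape roll, 90 mm wide, 24 mm high, lying on the riser's board; origin under its middle
- book: Blue notebook, 130 by 100 by 24 mm, lying on the riser's board towards the pinned end; origin under its middle
- stapler: Black stapler, 145 by 36 by 60 mm, on the desk; origin under its middle
There are look-alikes about, which are no part of the job. Leave any orange, purple or yellow look-alike of the pin alone.

How it is judged:
On the way, in this order (a step that is already met when the one before it is completed fails the run):
1. the long pin is drawn clear of the fittings block (z of pin in the frame of block above 0.06 m), for 0.1 s.
2. its tip is down in the clearance hole (horizontal distance between pin and well below 0.0085 m and z of pin in the frame of well below -0.02 m), for 0.1 s.
At the end, for the whole second after the job is handed in: The long pin is let go and at rest, upright in the clearance hole with its shank in the hidden blind hole: the underside of its cap is within 3 mm of the board's top face, and within 8.5 mm of the clearance hole's axis (z of pin_cap in the frame of well between -0.003 and 0.003 m and horizontal distance between pin_cap and well below 0.0085 m and angle between pin's own z axis and vertical below 0.08 rad and linear speed of pin below 0.01 m/s and contact force between pin and the arm below 0.1 N and contact force between pin and the fingers below 0.1 N); the robot touches nothing.
It fails at once if the pin or the fingers press on the riser with more than 25 N (contact force between any of pin, the fingers and riser above 25 N).
It fails at once if a bystander is shifted by more than 30 mm or a short pin is pulled out (distance of any of mug, screwdriver, tape, book, stapler from where it was at the start of the episode above 0.03 m or distance of any of short_a, short_b from where it was at the start of the episode above 0.015 m).
It also fails if it takes over 64 s, if anything falls off the work surface, if the arm or the gripper's body presses on something with over 40 N, if the wrist force passes 120 N, or if a joint passes its speed limit or range.

## Working session

There is one attempt and no reset: what is moved stays moved. The work goes in short steps, each a Python script; the robot and the scene stay as the last script left them, time stands still between calls to the robot, and variables do not carry over. Pictures are saved under pics/ and viewed, at most 10 in all, crops included, and the job is handed in when it is done.

```bash
ls; mkdir -p pics
python3 - <<'E'
from plant import r
import cv2,numpy as np
for n in("scene","top"):
    f=r.grab_frame(n); cv2.imwrite(f"pics/{n}0.png",f[:,:,::-1])
    c=r.camera_info(n); print(n,np.round(c["mtx"],1).tolist(),np.round(c["view"],3).tolist(),[k for k in c])
print(r.current_eef_rot(),r.current_time_s(),r.pinch_z)
E
```

```text
pics
scene [[536.6, 0.0, 283.0], [0.0, 536.6, 210.1], [0.0, 0.0, 1.0]] [[0.894, 0.448, -0.02, -0.469], [-0.311, 0.651, 0.693, 0.162], [0.323, -0.613, 0.721, -1.463], [0.0, 0.0, 0.0, 1.0]] ['mtx', 'view']
top [[388.5, 0.0, 276.8], [0.0, 388.5, 202.4], [0.0, 0.0, 1.0]] [[0.02, -0.999, -0.027, -0.083], [0.996, 0.017, 0.089, -0.55], [-0.089, -0.028, 0.996, -0.917], [0.0, 0.0, 0.0, 1.0]] ['mtx', 'view']
[-3.11341179e+00 -4.13072365e-01  2.04285136e-04] 0.1 0.0187
```

View pics/scene0.png

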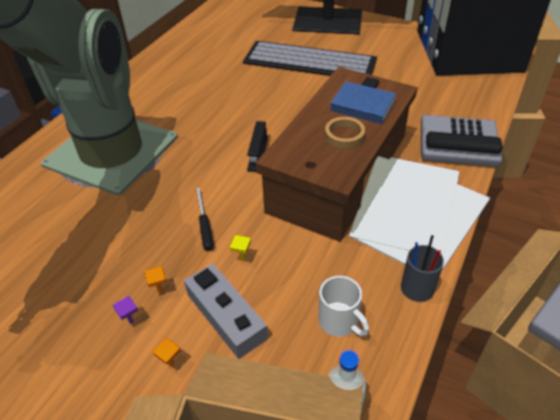

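View pics/top0.png

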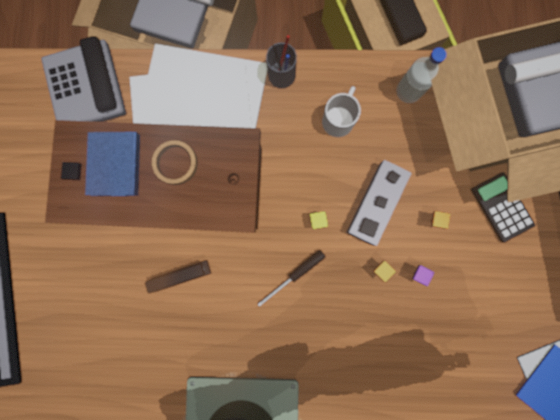

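The scene view shows the arm at upper left, the riser with its open hole at about (310,165), and the block with caps at (205,279), (223,299) and (242,322). In the top view the hole is at (234,179) and the black square caps in the block are at (369,228), (381,202) and (393,177). Coloured look-alikes stand outside the block. The cap at top (369,228) looks widest, so it fits the 36 mm cap; I'll measure it and confirm in a crop.

```bash
cat > h.py <<'E'
import numpy as np,cv2
from plant import r
def ray(n,uv):
    c=r.camera_info(n);V=np.array(c["view"]);K=np.array(c["mtx"]);R=V[:3,:3];o=-R.T@V[:3,3]
    p=np.linalg.inv(K)@np.array([uv[0],uv[1],1.]);return o,R.T@np.array([p[0],-p[1],-p[2]])
def onz(n,uv,z):
    o,d=ray(n,uv);return o+d*(z-o[2])/d[2]
def tri(a,b):
    (o1,d1),(o2,d2)=a,b;d1=d1/np.linalg.norm(d1);d2=d2/np.linalg.norm(d2)
    s=np.linalg.lstsq(np.c_[d1,-d2],o2-o1,rcond=None)[0];p,q=o1+s[0]*d1,o2+s[1]*d2
    return (p+q)/2,np.linalg.norm(p-q)
E
python3 - <<'E'
from h import *
T=cv2.imread('pics/top0.png');S=cv2.imread('pics/scene0.png')
def blobs(im,n,box,thr,z):
    x0,y0,x1,y1=box;g=cv2.cvtColor(im,cv2.COLOR_BGR2GRAY)[y0:y1,x0:x1]
    m=(g<thr).astype(np.uint8);cs,_=cv2.findContours(m,cv2.RETR_EXTERNAL,cv2.CHAIN_APPROX_NONE)
    for c in cs:
        if cv2.contourArea(c)<12: continue
        c=c[:,0]+[x0,y0]
        w=np.array([onz(n,p,z)[:2] for p in c],np.float32)
        mm=cv2.moments(c.reshape(-1,1,2));ct=(mm['m10']/mm['m00'],mm['m01']/mm['m00'])
        print(n,np.round(ct,1),cv2.contourArea(c),'world',np.round(onz(n,ct,z),4),'rect',[np.round(v,4) for v in cv2.minAreaRect(w)])
blobs(T,"top",(352,165,408,242),85,.066)
blobs(S,"scene",(188,265,262,340),50,.066)
blobs(T,"top",(222,168,246,192),40,.16)
blobs(S,"scene",(298,155,322,174),45,.16)
a=cv2.resize(T[160:250,345:415],None,fx=5,fy=5,interpolation=2);b=cv2.resize(T[160:200,205:265],None,fx=6,fy=6,interpolation=2)
c=cv2.resize(S[150:180,280:340],None,fx=6,fy=6,interpolation=2)
out=np.zeros((450,720,3),np.uint8);out[:450,:350]=a;out[:240,360:720]=b;out[250:430,360:720]=c
cv2.imwrite('pics/crop.png',out)
E
```

```text
top [364.8 223.6] 35.5 world [ 0.502  -0.2759  0.066 ] rect [array([ 0.5015, -0.278 ]), array([0.0228, 0.0407]), np.float64(29.2269)]
top [379.7 201.2] 64.0 world [ 0.5539 -0.31    0.066 ] rect [array([ 0.5534, -0.3103]), array([0.0216, 0.0198]), np.float64(72.2048)]
top [392.  176.6] 74.0 world [ 0.6114 -0.3383  0.066 ] rect [array([ 0.6112, -0.338 ]), array([0.0215, 0.0228]), np.float64(56.7425)]
top [364.2 193.3] 117.0 world [ 0.5716 -0.2745  0.066 ] rect [array([ 0.5743, -0.272 ]), array([0.0147, 0.1467]), np.float64(64.549)]
scene [242.1 322.2] 98.0 world [ 0.6152 -0.347   0.066 ] rect [array([ 0.6149, -0.3471]), array([0.0207, 0.0222]), np.float64(56.6429)]
scene [223.1 299.9] 91.0 world [ 0.5572 -0.3196  0.066 ] rect [array([ 0.5568, -0.3197]), array([0.0199, 0.0234]), np.float64(68.5439)]
scene [205.4 278.8] 207.5 world [ 0.4991 -0.2918  0.066 ] rect [array([ 0.4988, -0.2918]), array([0.0311, 0.0353]), np.float64(68.2534)]
scene [309.4 164.6] 18.0 world [0.5861 0.0135 0.16  ] rect [array([0.5863, 0.0138]), array([0.0152, 0.0098]), np.float64(25.3637)]
```

View pics/crop.png

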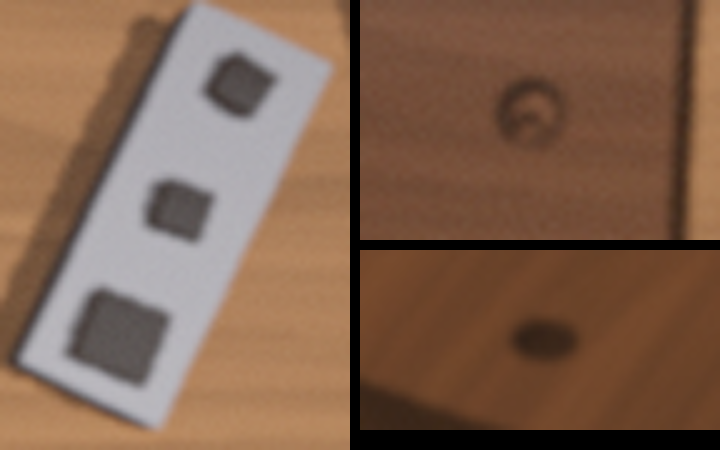

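The crop confirms it. The cap at crop (118,338), which is top (368.6,227.6), is clearly the 36 mm one; the other two, at (381,202) and (393,177), are small. The clearance hole ring is at top (233.7,178.8), with a dark spot in its lower part that may be the blind hole. Next I'll get the geometry of the block, riser and tape.

Run:
```python
from h import *
for n,f in(("top",'pics/top0.png'),("scene",'pics/scene0.png')):
    im=cv2.imread(f);hsv=cv2.cvtColor(im,cv2.COLOR_BGR2HSV);g=hsv[...,2]
    m=((hsv[...,1]<60)&(g>(130 if n=="top" else 105))).astype(np.uint8)
    box=(340,150,420,250) if n=="top" else (180,255,275,360)
    mm=np.zeros_like(m);x0,y0,x1,y1=box;mm[y0:y1,x0:x1]=m[y0:y1,x0:x1]
    cs=cv2.findContours(mm,cv2.RETR_EXTERNAL,cv2.CHAIN_APPROX_NONE)[0];c=max(cs,key=cv2.contourArea)[:,0]
    w=np.array([onz(n,p,.052)[:2] for p in c],np.float32);print(n,'block',[np.round(v,4) for v in cv2.minAreaRect(w)])
    # caps inside: holes of the light mask (dark pixels inside hull)
    hull=np.zeros_like(m);cv2.fillConvexPoly(hull,cv2.convexHull(c),1);hull=cv2.erode(hull,np.ones((3,3)))
    cs=cv2.findContours(((hull>0)&(mm==0)).astype(np.uint8),cv2.RETR_EXTERNAL,cv2.CHAIN_APPROX_NONE)[0]
    for k in cs:
        if cv2.contourArea(k)>30:
            k=k[:,0];w=np.array([onz(n,p,.06)[:2] for p in k],np.float32);print('  cap@.06',[np.round(v,4) for v in cv2.minAreaRect(w)],'px',k.min(0),k.max(0))
    # hole: intensity-weighted darkness relative to surrounding
    x0,y0,x1,y1=(222,167,246,191) if n=="top" else (298,155,322,174)
    p=cv2.GaussianBlur(im,(0,0),.6)[y0:y1,x0:x1].sum(2).astype(float);med=np.median(p);mk=(p<med-(35 if n=="top" else 45)).astype(np.uint8)
    c=max(cv2.findContours(mk,cv2.RETR_EXTERNAL,cv2.CHAIN_APPROX_NONE)[0],key=cv2.contourArea)[:,0]+[x0,y0]
    w=np.array([onz(n,q,.16)[:2] for q in c],np.float32);e=cv2.fitEllipse(w);print('  hole',[np.round(v,4) for v in e],'pxbox',c.min(0),c.max(0))
print('riser right corners top', [np.round(onz('top',p,.16),4) for p in((261,125),(258,229),(49,122),(47,226))],'tape',onz('top',(174,162),.184))
print('riser scene',[np.round(onz('scene',p,.16),4) for p in((264,178),(344,198),(416,84))])
```

```text
top block [array([ 0.5531, -0.3143]), array([0.072 , 0.1922]), np.float64(64.529)]
  cap@.06 [array([ 0.4956, -0.2842]), array([0.0401, 0.0358]), np.float64(67.6849)] px [358 218] [378 236]
  cap@.06 [array([ 0.5544, -0.312 ]), array([0.0284, 0.0247]), np.float64(68.8416)] px [374 196] [387 207]
  cap@.06 [array([ 0.6124, -0.3404]), array([0.0267, 0.0274]), np.float64(63.5977)] px [386 170] [399 183]
  hole [array([0.5884, 0.0168]), array([0.0216, 0.0245]), np.float64(15.1886)] pxbox [227 173] [238 183]
scene block [array([ 0.5535, -0.3162]), array([0.0707, 0.1907]), np.float64(64.4545)]
  cap@.06 [array([ 0.613 , -0.3435]), array([0.026 , 0.0282]), np.float64(57.1242)] px [234 314] [250 330]
  cap@.06 [array([ 0.5543, -0.3158]), array([0.0244, 0.0299]), np.float64(68.4611)] px [215 292] [231 307]
  cap@.06 [array([ 0.4954, -0.2882]), array([0.0373, 0.0429]), np.float64(68.1699)] px [194 268] [217 289]
  hole [array([0.5875, 0.0144]), array([0.0177, 0.023 ]), np.float64(116.4242)] pxbox [305 162] [315 167]
riser right corners top [array([ 0.7019, -0.0399,  0.16  ]), array([ 0.4831, -0.0388,  0.16  ]), array([0.7031, 0.4149, 0.16  ]), array([0.4809, 0.4029, 0.16  ])] tape [0.61567187 0.13421706 0.184     ]
riser scene [array([ 0.5171, -0.0669,  0.16  ]), array([ 0.6927, -0.0497,  0.16  ]), array([0.7024, 0.413 , 0.16  ])]
```

```bash
cat >> h.py <<'E'
from scipy.spatial.transform import Rotation as Ro
def down(deg):
    a=np.radians(deg);y=np.array([np.cos(a),np.sin(a),0]);z=np.array([0,0,-1.]);return Ro.from_matrix(np.c_[np.cross(y,z),y,z]).as_rotvec()
PIN=np.array([.495,-.287]);HOLE=np.array([.588,.0156])
E
python3 - <<'E'
from h import *
for d in(68,-112):
    q=r.ik([*PIN,.16],down(d));print(d,None if q is None else np.round(q,2))
for d in (68,-112,0,180,-45,-90,-150): 
    q=r.ik([*HOLE,.25],down(d));print('hole',d,None if q is None else np.round(q,2))
r.goto([*PIN,.16],down(-112) if r.ik([*PIN,.16],down(-112)) is not None else down(68))
print(r.current_time_s(),r.current_eef_pos(),r.current_wrist_force())
r.move_l([*PIN,.0525],max_speed=.08)
print(r.current_eef_pos(),r.current_wrist_force())
r.close_gripper(40);print(r.current_grip_width(),r.current_grasp_force(),r.current_wrist_force(),r.current_time_s())
cv2.imwrite('pics/g.png',np.vstack([cv2.resize(r.grab_frame("scene")[220:340,130:320,::-1],None,fx=3,fy=3)]))
E
```

```text
68 [ 0.79  0.82 -0.66  1.54  0.57  0.98  1.15]
-112 [ 0.36  0.77  0.23  1.56 -0.21  0.84 -1.29]
hole 68 [ 0.23  0.74 -0.68  1.34  0.47  1.22  0.71]
hole -112 [-0.2   0.7   0.26  1.36 -0.18  1.11 -1.88]
hole 0 [ 0.08  0.69 -0.33  1.35  0.23  1.14 -0.28]
hole 180 [-0.39  0.77  0.69  1.37 -0.5   1.18 -2.79]
hole -45 [-0.03  0.68 -0.1   1.35  0.07  1.11 -0.93]
hole -90 [-0.15  0.69  0.14  1.36 -0.1   1.1  -1.57]
hole -150 [-0.3   0.72  0.47  1.36 -0.34  1.13 -2.41]
1.7167 [ 0.49441115 -0.28804065  0.16011637] [-0.62367348 -0.51758217  0.07408604]
[ 0.49521133 -0.28709927  0.05291054] [-0.24062429 -0.82123991 -0.1303565 ]
0.00017568721090024223 0.0 [ 1.13717656 -0.17727924  0.4103895 ] 3.975
```

View pics/g.png

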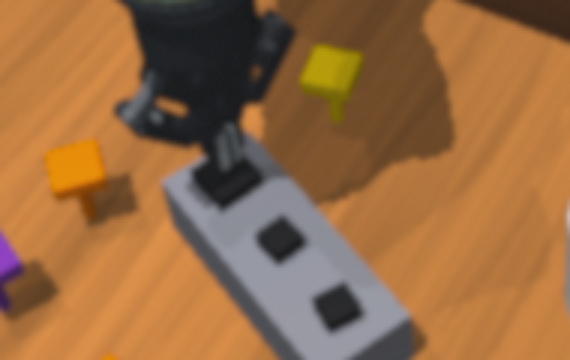

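The scene crop shows the fingers fully shut (width 0) just above or behind the cap at crop (228,180), so the grasp missed. I'll check from above.

Run:
```python
from h import *
a=r.grab_frame("top")[150:260,320:440,::-1];b=r.grab_frame("scene")[230:320,160:260,::-1]
out=np.zeros((440,800,3),np.uint8);out[:,:395]=cv2.resize(a,(395,440),interpolation=2)[:, :395];out[:360,400:]=cv2.resize(b,(400,360),interpolation=2)
cv2.imwrite('pics/g2.png',out)
print(r.current_eef_pos(),Ro.from_rotvec(r.current_eef_rot()).as_matrix().round(3).tolist(),r.current_grip_width())
K=None
def proj(n,p):
    c=r.camera_info(n);V=np.array(c["view"]);q=V[:3,:3]@p+V[:3,3];u=np.array(c["mtx"])@[q[0],-q[1],-q[2]];return u[:2]/u[2]
print(proj('scene',r.current_eef_pos()),proj('top',r.current_eef_pos()))
```

```text
[ 0.49498486 -0.28702899  0.05248898] [[0.927, -0.375, -0.0], [-0.375, -0.927, -0.0], [0.0, 0.0, -1.0]] 6.121892753884993e-07
[205.76382328 280.38866972] [368.46463895 226.90014397]
```

View pics/g2.png

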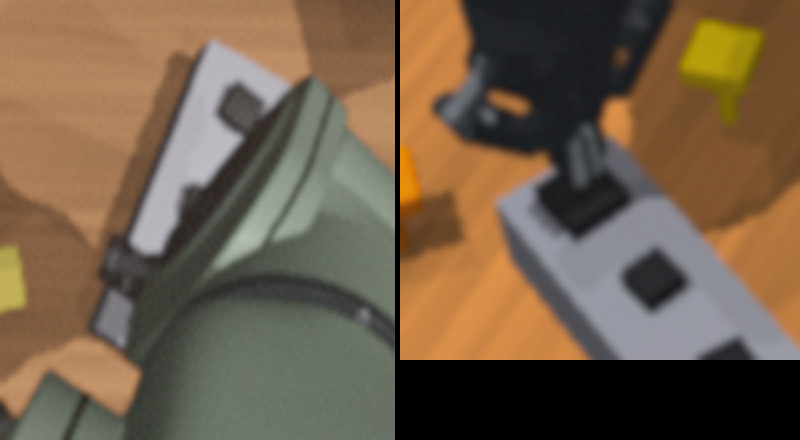

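The fingers are shut just above the cap's centre, so their tips sit higher than I reckoned. I'll touch the cap top gently with the shut fingers to calibrate height.

Run:
```python
from h import *
z=.0525;f0=np.array(r.current_wrist_force())
for i in range(14):
    z-=.001;r.move_l([*PIN,z],max_speed=.03);f=np.array(r.current_wrist_force());print(round(z,4),np.round(r.current_eef_pos()[2],4),np.round(f,2))
    if np.linalg.norm(f-f0)>4: break
r.move_l([*PIN,z+.004]);print(np.round(r.current_wrist_force(),2),r.current_time_s())
```

```text
0.0515 0.0514 [-0.68 -0.3   0.41]
0.0505 0.0504 [-0.84  0.14  0.33]
0.0495 0.0495 [-0.77 -0.23 -0.62]
0.0485 0.0484 [-0.46 -0.16  0.36]
0.0475 0.0474 [ 0.39 -0.07 -0.21]
0.0465 0.0464 [-0.48 -0.78  0.09]
0.0455 0.0454 [ 0.17 -0.14  0.35]
0.0445 0.0444 [ 0.18 -0.66  0.28]
0.0435 0.0434 [-0.1  -0.17 -0.22]
0.0425 0.0424 [-0.18  0.12  0.27]
0.0415 0.0414 [ 0.31  0.17 -0.9 ]
0.0405 0.0405 [-0.46 -1.28 -0.79]
0.0395 0.0394 [ 0.13 -0.38  0.25]
0.0385 0.0384 [-0.07  0.57 -0.25]
[-0.05 -0.51  0.28] 7.875
```

Run:
```python
from h import *
b=r.grab_frame("scene")[230:320,160:260,::-1]
r.move_l([*PIN,.10]);
c=r.grab_frame("scene")[230:320,160:260,::-1]
cv2.imwrite('pics/g3.png',np.hstack([cv2.resize(b,(400,360),interpolation=2),cv2.resize(c,(400,360),interpolation=2)]));print(r.current_time_s(),r.current_grip_width(),r.current_eef_pos())
```

```text
8.5083 -9.248597474253501e-05 [ 0.49472398 -0.28677015  0.09932914]
```

View pics/g3.png

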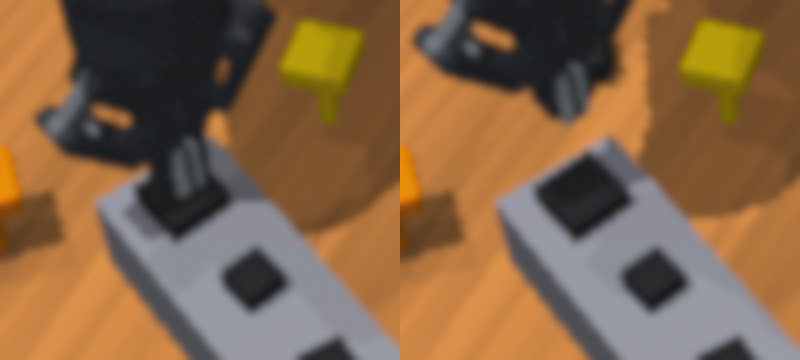

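Run:
```python
from h import *
def proj(n,p):
    c=r.camera_info(n);V=np.array(c["view"]);q=V[:3,:3]@p+V[:3,3];u=np.array(c["mtx"])@[q[0],-q[1],-q[2]];return u[:2]/u[2]
p=np.array(r.current_eef_pos());print(p,proj('scene',p))
for uv in((202.5,259.5),(202.5,258)): print(tri(ray('scene',uv),(p,np.array([0,0,1.]))))
# image of the fingers up high, from above/scene
im=r.grab_frame("scene")[:,:,::-1];
r.open_gripper();im2=r.grab_frame("scene")[:,:,::-1]
cv2.imwrite('pics/o.png',np.hstack([cv2.resize(k[200:300,150:250],(400,400),interpolation=2) for k in(im,im2)]))
print(r.current_grip_width(),r.current_time_s())
q=np.array(r.current_q());print(np.round(q,4))
```

```text
[ 0.49472398 -0.28677015  0.09932914] [202.78373474 266.00341909]
(array([ 0.49546761, -0.2861136 ,  0.1190864 ]), np.float64(0.001983985354534232))
(array([ 0.49568297, -0.28592491,  0.12353093]), np.float64(0.0025566297920482507))
0.08503900124875297 9.3917
[ 0.369   0.8509  0.2003  1.6197 -0.2358  0.6947 -1.2701]
```

View pics/o.png

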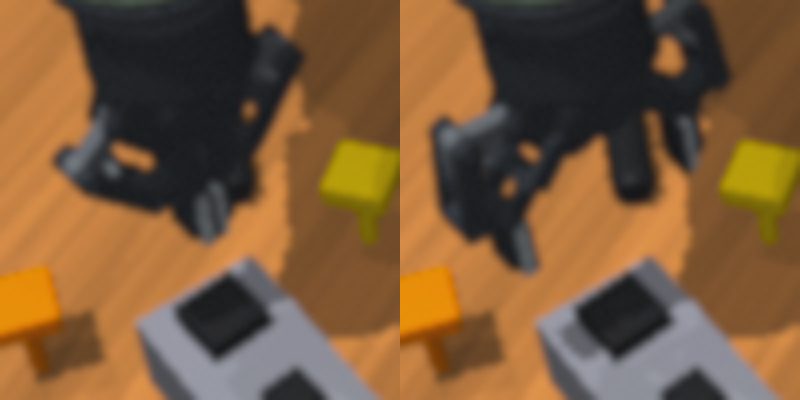

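The shut tips show at about z 0.12 while the TCP reads 0.099, so the reported height is some 20–28 mm lower than the real tips. The open fingers straddle the cap symmetrically, so lateral position is fine. I'll finish the touch calibration lower down.

Run:
```python
from h import *
r.close_gripper(40)
r.move_l([*PIN,.041],max_speed=.12)
z=.041
for i in range(20):
    z-=.001;r.move_l([*PIN,z],max_speed=.03);f=np.array(r.current_wrist_force())
    if f[2]>1.8 or i%4==0:print(round(z,4),np.round(r.current_eef_pos()[2],4),np.round(f,2))
    if f[2]>4: break
r.move_l([*PIN,.06]);print(np.round(r.current_wrist_force(),2),r.current_time_s())
```

```text
0.04 0.0405 [ 0.49 -0.8   0.11]
0.038 0.0383 [-1.    0.68  6.2 ]
[ 0.07 -0.16  0.09] 11.85
```

Run:
```python
from h import *
r.open_gripper()
r.move_l([*PIN,.0245],max_speed=.08);print(r.current_eef_pos(),r.current_wrist_force())
r.close_gripper(45);print(r.current_grip_width(),r.current_grasp_force(),np.round(r.current_wrist_force(),2),r.current_time_s())
if r.current_grip_width()>.03:
    r.move_l([*PIN,.16],max_speed=.12);print(r.current_grip_width(),r.current_grasp_force(),np.round(r.current_wrist_force(),2),r.current_time_s())
im=[r.grab_frame(n)[:,:,::-1] for n in("scene","top")]
cv2.imwrite('pics/l.png',np.hstack([cv2.resize(im[0][180:330,120:270],(400,400),interpolation=2),cv2.resize(im[1][140:290,300:450],(400,400),interpolation=2)]))
```

```text
[ 0.49496853 -0.28710532  0.0245112 ] [-0.14383896 -0.33530685  0.42296318]
0.03497802465925762 45.46664893627167 [-0.35  1.51  6.65] 13.7667
0.034882460764524066 44.86850380897522 [ 0.22  0.93 -0.77] 15.0417
```

View pics/l.png

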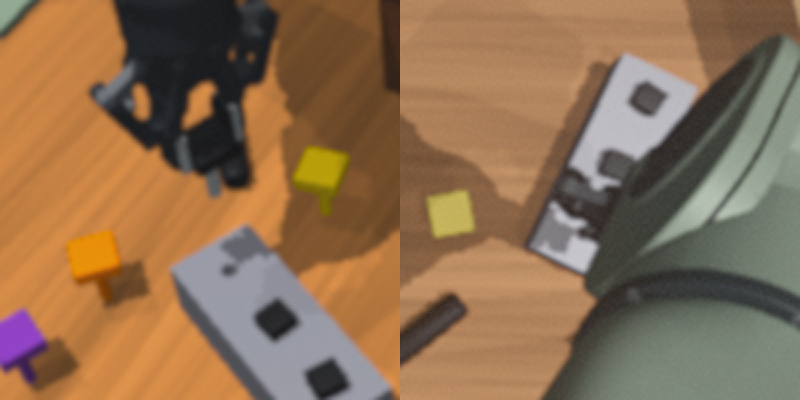

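The long pin is held (width 35 mm, 45 N) and clear of the block, hanging upright, and its pocket is empty. Now over the hole, down inside it, and feel the walls to centre.

```bash
cat >> h.py <<'E'
def F(n=4): return np.mean([r.current_wrist_force() for _ in range(n)],0)
E
python3 - <<'E'
from h import *
p=np.array(ray('top',(233.3,180.8))[0]);print('hint',onz('top',(233.3,180.8),.13),'ring',onz('top',(233.7,178.8),.16))
r.move_l([*PIN,.225],max_speed=.15)
r.goto([*HOLE,.225],down(-112));print(r.current_eef_pos(),r.current_time_s())
f0=F();print(f0)
r.move_l([*HOLE,.182],max_speed=.1);z=.182;ok=True
while z>.1665:
    z-=.0015;r.move_l([*HOLE,z],max_speed=.03);f=F()-f0
    if f[2]>3: ok=False;print('contact',z,f);break
print(z,F()-f0,r.current_time_s(),r.current_grip_width())
if ok:
    c=HOLE.copy()
    for ax in(0,1,0):
        e=[]
        for s in(1,-1):
            for k in range(1,24):
                p=c.copy();p[ax]+=s*k*.0006
                r.move_l([*p,z],max_speed=.03);f=F()-f0
                if -s*f[ax]>2.5: break
            a=np.array(r.current_eef_pos());e.append(a[ax]);print(ax,s,k,np.round(a,4),np.round(f,2))
            r.move_l([*c,z],max_speed=.06)
        c[ax]=np.mean(e)
        if r.current_time_s()>32: break
    print('centre',c,r.current_time_s());r.move_l([*c,z]);np.save('c.npy',c)
E
```

```text
hint [0.58667501 0.01945095 0.13      ] ring [0.5865835 0.0144524 0.16     ]
[0.58788516 0.01387014 0.22492549] 16.9333
[ 0.5172257  -0.12966064 -0.7103053 ]
0.16549999999999998 [-0.07569436  0.16178736  0.08528279] 20.2667 0.035262398154463
0 1 13 [0.5955 0.0155 0.1655] [-4.55 -0.79  1.76]
0 -1 14 [0.5799 0.0157 0.1656] [ 3.6   0.81 -0.82]
1 1 11 [0.5877 0.0217 0.1655] [-0.99 -4.41  1.17]
1 -1 16 [0.5878 0.0065 0.1655] [-0.04  2.94  0.09]
centre [0.58773691 0.01407939] 34.9083
```

Centre is found, and the hint spot sits exactly 5 mm in +y of the ring. I'll try there first.

```bash
cat > s.py <<'E'
from h import *
c=np.load('c.npy');r.move_l([*c,.153],max_speed=.08)
f0=F();found=None;zc=None
for off in [(0,5),(2,4.6),(-2,4.6),(0,3.5),(3.5,3.5),(-3.5,3.5)]:
    p=c+np.array(off)/1000;z0=.1505 if zc is None else zc+.001
    r.move_l([*p,z0],max_speed=.06);z=z0
    while True:
        z-=.0006 if zc is None else .0014
        r.move_l([*p,z],max_speed=.04);f=F()-f0
        if f[2]>2.5:
            zz=r.current_eef_pos()[2];zc=zz if zc is None else max(zc,zz);print(off,'contact',round(zz,4),np.round(f,2),round(r.current_time_s(),1));r.move_l([*p,zz+.001],max_speed=.06);break
        if z<(.1445 if zc is None else zc-.0012): found=p;break
    if found is not None or r.current_time_s()>48: break
print('found',found,zc,r.current_eef_pos(),np.round(F()-f0,2),r.current_time_s())
if found is not None: np.save('p.npy',found)
E
python3 s.py
```

```text
found [0.58773691 0.01907939] None [0.58770555 0.01911087 0.14385227] [ 0.9   0.06 -1.08] 38.4667
```

No contact well below the pedestal's height, so it has probably gone in. Continuing down gently.

Run:
```python
from h import *
p=np.load('p.npy');f0=np.array([.52,-.13,-.6]);z=.1438
while z>.129:
    z-=.0012 if z>.1355 else .0005
    r.move_l([*p,z],max_speed=.04);f=F()-f0
    if np.hypot(*f[:2])>3: p=p+f[:2]/np.hypot(*f[:2])*.0003
    if f[2]>3 or np.hypot(*f[:2])>3: print(round(z,4),np.round(r.current_eef_pos(),4),np.round(f,2))
    if f[2]>4: break
np.save('p.npy',p);print(z,r.current_eef_pos(),np.round(f,2),r.current_time_s())
im=r.grab_frame("scene")[:,:,::-1];cv2.imwrite('pics/d.png',cv2.resize(im[90:210,230:390],(800,600),interpolation=2))
```

```text
0.1324 [0.5878 0.0191 0.1329] [-4.83  1.6  10.6 ]
0.13239999999999996 [0.58782405 0.01909044 0.13292433] [-4.83  1.6  10.6 ] 41.7167
```

View pics/d.png

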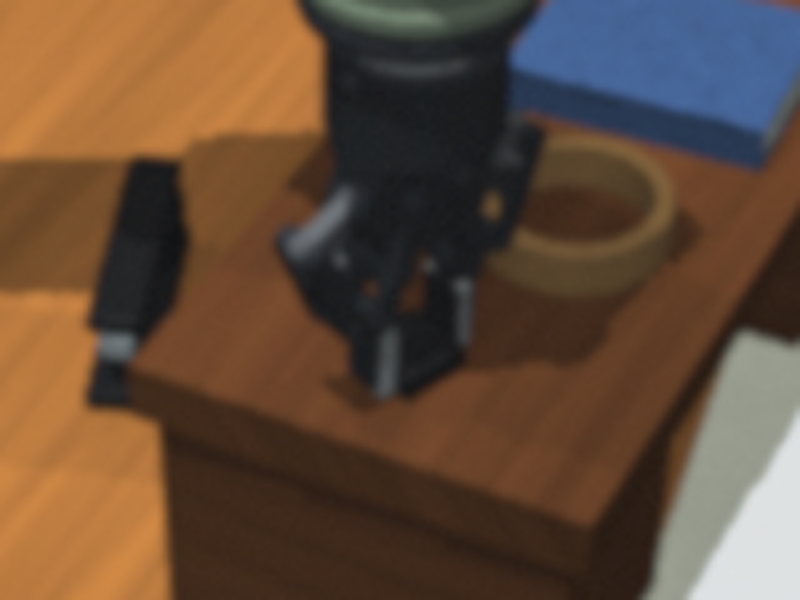

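It went down to z 0.1329 (expected 0.1325) and then met firm contact, and the picture shows the cap on the board at about (410,350), clear of the tape. I'll ease off, release, withdraw and check.

Run:
```python
from h import *
p=np.load('p.npy');r.move_l([*p,.1333],max_speed=.03);print(np.round(F(),2))
r.open_gripper();print(np.round(F(),2),r.current_grip_width())
r.move_l([*p,.26],max_speed=.12)
r.goto([.45,-.12,.30],down(-112))
print(r.current_time_s(),np.round(F(),2))
im=r.grab_frame("scene")[:,:,::-1];t=r.grab_frame("top")[:,:,::-1]
cv2.imwrite('pics/e.png',np.hstack([cv2.resize(im[110:210,250:350],(400,400),interpolation=2),cv2.resize(t[140:220,190:270],(400,400),interpolation=2)]))
```

```text
[ 0.12 -0.39 -1.01]
[ 0.59 -0.91  0.72] 0.08554027335918125
44.5917 [0.93 0.19 0.7 ]
```

View pics/e.png

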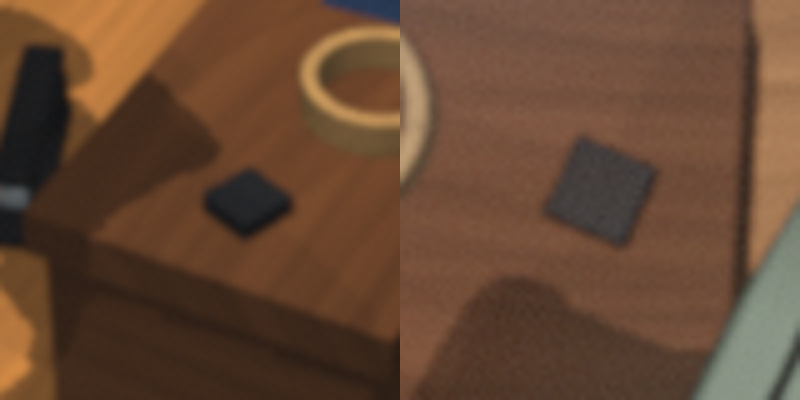

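Both views show the cap lying flat on the board (scene crop (248,203), top crop (602,190)), the fingers clear and the tape undisturbed.

```bash
python3 -c "
from plant import r
print(r.hand_in(),r.current_time_s())"
```

```text
the job is handed in; nothing more can be done
the job is handed in; nothing more can be done
```

The long pin is in the hidden blind hole with its cap flat on the board, the fingers are clear, and the job is handed in after about 45 s (limit 64 s); the highest wrist force I read with the pin on the riser was about 12 N, but the judge's verdict was not shown to me.

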